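# Hold the small casting ring over the quench bowl with the tongs

### The arm

A 6-joint arm with a two-finger parallel gripper is mounted at the origin on a cart in front of the work surface, level with it; the furniture and walls round the work are solid. World frame = base frame: x ahead of the robot, y to its left, z up, the work surface at z = 0. Lengths are in m, angles in rad, forces in N, time in s.
With the tool pointing down it reaches from about 0.425 to 0.95 m from the base axis. Payload 14.7 kg.
Tool frame: the origin (TCP) lies at the very end of the fingers, on their centre line; the grasp point (between the pads) lies 19 mm behind it; z points along the fingers, y is the direction in which the jaws open and shut (so a half turn about z gives the same grasp; the last joint's range is limited). The gripper opens to 85 mm and grips with 20 to 120 N. Pads are 22 mm wide; open, the fingers measure 114 mm over their backs; the gripper's body (76 mm by 85 mm) begins 54 mm behind the grasp point. The pads swing forward as they close: fully open they stand 13 mm farther back than shut.
Start: joints at [1.099, 0.48, 1.596, -0, 1.065, -0.047], TCP at [0.268, 0.592, 0.231] pointing down, gripper open.
Joint ranges: [-2.75, 2.75], [-0.82, 2.05], [0.23, 2.67], [-1.56, 4.7], [0.09, 2.69], [-2.92, 2.92]. Speed limits (rad/s): [1.89, 1.89, 2.39, 3.01, 3.01, 3.01].

### API

Orientations are given as a 3x3 rotation matrix whose columns are the frame's x, y, z axes.
In Python, from workcell import manip, viewer gives the robot as it stands.
- The arm moves only by the shell command python3 -m jog 'ROWS' [FORCE]. ROWS is JSON, a list that holds one entry, the list of rows, each a list of 7 numbers: the shift along the tool's x, y, z in mm, then the turn, a rotation vector about the tool's x, y, z in rad, then the opening, from -1 (shut) to 1 (fully open). In form: [[[tx, ty, tz, wx, wy, wz, grip], ...]]. A call has 1 to 20 rows; each row shifts and turns the commanded pose from where the row before left it, along the tool's axes as they then stand; what a row does not reach is not made up. A row lasts 1/8 s, in which the tool goes at most 62.5 mm and 10.7 degrees, less where a joint would pass 70% of its speed; a pose out of reach is approached as far as the arm can. A call with a gripper value outside its range is refused whole. The fingers move at their own pace and stop on an object; FORCE is the grip in N (left out, the last holds). Time passes only in rows, so rows that do not move let the fingers close. It gives the time, the measured TCP pose, the force and the opening at its end, in the units of the state.
- manip.state(): the state, without advancing time (a new reading comes with each control period).
- viewer.capture(name): name is "scene" or "top"; returns a dict with "image" (420x560x3 uint8, red, green, blue), "camera_matrix" (3x3 intrinsics, pixels), "k1" (the pictures are not rectified: a ray, as slopes to the right and down, at radius r is drawn at 1 + k1 r^2 times it, then the intrinsics apply), "R" (3x3) and "t" (3): a world point X has camera coordinates R X + t. Camera axes: x right, y down, z forward; pixel columns grow to the right and rows downward; lengths in m; the calibration is good to about 2 mm. A picture is of the moment at which its call begins. There is no depth.
- manip.sign_off(): hands the job in, once; it reports no verdict.
The state is a dict: "time_s": time; "q": joint angles; "qvel": joint speeds; "joint_torque": joint torques, N m; "ee_pos": TCP position; "orientation": TCP orientation; "contact_force": force on the tool from outside, world axes, zero at the start; "torque": the same for the moment, N m; "grip_width": opening from 0.0 (shut) to 1.0 (fully open).
Only numpy, scipy, OpenCV 4.12 (cv2) and the standard library are available. Lean on these libraries where they do the work, as an engineer would, in place of code of your own. Each camera call takes 0.05 s, during which the arm holds its last target.

### The job

The smaller of the two casting rings on the slab is hot: take the spring tongs out of their stand, close them on the small ring without touching it with the gripper, and lift it. Finish while still holding it in the squeezed tongs over the middle of the white bowl, well clear above the rim; do not put anything down or let go. Leave the large ring, the rubber wheel and the plaster cast where they are.

Things in the scene. Friction and masses are not known exactly. Their poses are not given: they have to be found in the camera images.
- tongs: steel spring tongs, 0.11 kg, upright in the stand, jaws down. Origin: midway between the jaws at their lower end; z up along the tongs; pivot pin (along x) 142 mm above the origin, very top 151 mm. Arms are flat strips 16 mm wide at +y and -y; both swing alike along y. Grip them across y on their outer faces, 85 to 122 mm above the origin
- tongs_grip (a point): midway between the arms, 105 mm above the jaws' lower end: put the fingers here. Width over the arms here: 50 mm open (a preloaded spring holds them open; 5 N starts the squeeze, 7 N at 43 mm; they follow the fingers both ways); at 47.5 mm they can be carried with the jaws still open; about 43 mm closes them on the small ring
- tongs_left (a joint): swing of each tongs arm, rad: 0 open, about 0.09 closed on the small ring, 0.17 shut. Jaws: 34 mm tall, 23 mm wide in x, shallow V inside; gap between the bottoms of the Vs 58 mm when open, shrinking 3.4 mm per mm of squeeze at tongs_grip; 71 mm over the backs when open; the jaw ends sink about 2 mm on closing
- stand: tongs stand, fixed: open aluminium sleeve 40 x 86 mm outside (long side along its y), 60 mm tall, walls 4 mm, floor 5 mm thick on which the tongs stand, on a dark foot plate 62 x 108 mm. Origin: centre of the underside. Lift the tongs straight up at least 60 mm to clear it
- slab: terracotta firing slab, fixed, 70 x 200 x 12 mm, long side along its y. Origin: centre of the underside. The two rings stand on it about 50 mm either side of the middle, either one on either side
- small_ring: the small casting ring: upright steel cylinder filled with plaster, funnel in the top, 32 mm diameter, 40 mm high, 50 to 105 g. Origin: centre of the underside, z up. Hot: not to be touched by the gripper
- large_ring: the large casting ring, same make, 52 mm diameter, 52 mm high. Origin: centre of the underside. Leave alone
- bowl: white round ceramic bowl, fixed, 104 mm across the rim, 45 mm high, empty. Origin: centre of the underside
- rubber_wheel: dark red rubber polishing wheel lying on the bench, 22 mm diameter, 12 mm high. Origin: centre of the underside. Leave alone
- cast_upper: white plaster dental cast on the bench, 52 x 58 x 27 mm. Origin: centre of the underside. Leave alone
Not all that is in view belongs to the job. What is shaped like the tongs but orange is not meant.

How it is judged:
On the way, in this order (a step that is already met when the one before it is completed fails the run):
1. the tongs are out of the stand, held by the gripper, before the ring is lifted (z of tongs in the frame of stand above 0.06 m and contact force between the fingers and tongs above 2 N and height (world z) of small_ring below 0.02 m), for 0.2 s.
2. the small ring is lifted off the slab in the closed tongs (height (world z) of small_ring above 0.03 m and contact force between the fingers and tongs above 2 N and contact force between small_ring and tongs above 1 N and value of joint tongs_left above 0.06 rad), for 0.2 s.
At the end, for the whole second after the job is handed in: gripper squeezes tongs (>2 N), tongs (arms >0.06 rad) squeeze small ring (>1 N); ring still, underside over 60 mm above bench, within 35 mm of bowl axis, not touching bowl or gripper; tongs off bowl; large ring moved <15 mm, wheel and cast <25 mm (height (world z) of small_ring above 0.06 m and horizontal distance between small_ring and bowl below 0.035 m and linear speed of small_ring below 0.05 m/s and contact force between small_ring and the arm below 0.3 N and contact force between small_ring and the fingers below 0.3 N and contact force between each of small_ring, tongs and bowl below 0.1 N and distance of large_ring from where it was at the start of the episode below 0.015 m and distance of each of rubber_wheel, cast_upper from where it was at the start of the episode below 0.025 m and contact force between the fingers and tongs above 2 N and contact force between small_ring and tongs above 1 N and value of joint tongs_left above 0.06 rad); the arm keeps its last pose, push and grip.
It fails at once if the gripper or arm touches the hot small ring (contact force between small_ring and the fingers above 0.5 N or contact force between small_ring and the arm above 0.5 N).
It fails at once if the large ring, the rubber wheel or the cast is disturbed (distance of large_ring from where it was at the start of the episode above 0.015 m or distance of any of rubber_wheel, cast_upper from where it was at the start of the episode above 0.025 m).
It also fails if it takes over 35 s, if anything falls off the work surface, if the arm or the gripper's body presses on something with over 40 N, if the wrist force passes 120 N, or if a joint passes its speed limit or range.

## Working session

There is one attempt and no reset: what is moved stays moved. The work goes in short steps, Python scripts to look and compute and a shell command to move; the robot and the scene stay as the last step left them, time stands still between calls to the robot, and variables do not carry over. Pictures are saved under pics/ and viewed, and the job is handed in when it is done.

```bash
ls; mkdir -p pics
python3 - <<'E'
from workcell import manip, viewer
import cv2, numpy as np
s=manip.state(); print(s)
for n in("scene","top"):
    c=viewer.capture(n); cv2.imwrite(f"pics/{n}0.png",c["image"][:,:,::-1]); np.savez(f"{n}0.npz",**c)
    print(n,c["camera_matrix"],c["k1"],c["R"],c["t"])
E
```

```text
pics
{'time_s': 0.0, 'q': array([ 1.09936021e+00,  4.80840028e-01,  1.59687024e+00,  2.56220251e-06,
        1.06510756e+00, -4.66237228e-02]), 'qvel': array([ 0.00029817,  0.00076512, -0.00033563, -0.00186786, -0.00099266,
        0.00091893]), 'joint_torque': array([-3.06518952e-03, -9.50662923e+01, -4.30183375e+01, -6.98455315e-04,
        1.25955889e-02, -1.96455903e-05]), 'ee_pos': array([0.26770284, 0.59185784, 0.23066844]), 'orientation': array([[-9.11115541e-01,  4.12150651e-01, -5.58428602e-04],
       [ 4.12151025e-01,  9.11114890e-01, -1.09050823e-03],
       [ 5.93389363e-05, -1.22373592e-03, -9.99999249e-01]]), 'contact_force': array([0.19906413, 0.13681564, 0.28143732]), 'torque': array([-0.02481594, -0.00898426,  0.01827768]), 'grip_width': 1.002137221562071}
scene [[399.284846     0.         285.12159604]
 [  0.         399.284846   206.79909814]
 [  0.           0.           1.        ]] -0.11396282337359007 [[ 0.99478143 -0.1018448  -0.00612715]
 [-0.0928188  -0.87841528 -0.46879768]
 [ 0.04236242  0.46691994 -0.88328432]] [-0.61318033  0.05645117  1.13143527]
top [[484.32883767   0.         279.55510025]
 [  0.         484.32883767 210.92567502]
 [  0.           0.           1.        ]] -0.067580431469646 [[ 9.13763709e-05 -9.99919312e-01  1.27028280e-02]
 [-9.94926670e-01 -1.36884483e-03 -1.00593474e-01]
 [ 1.00602745e-01 -1.26291905e-02 -9.94846516e-01]] [-0.09418976  0.61599698  1.1134958 ]
```

View pics/scene0.png

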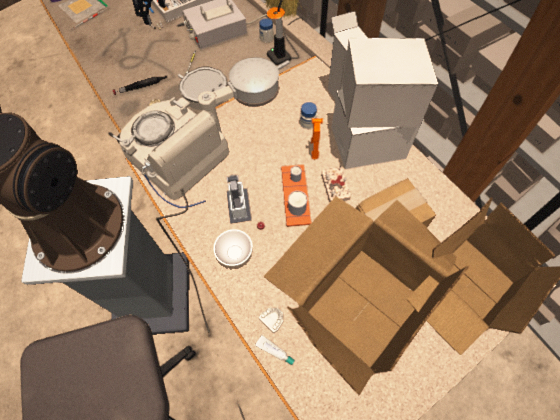

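View pics/top0.png

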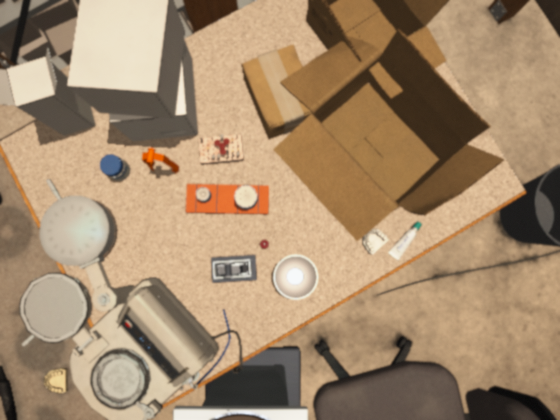

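```bash
cat > h.py <<'E'
import numpy as np, cv2
from workcell import viewer
def load(f): return dict(np.load(f))
def proj(c,X):
    p=c["R"]@np.asarray(X,float)+c["t"]; x=p[:2]/p[2]; x=x*(1+float(c["k1"])*(x@x))
    return (c["camera_matrix"]@np.r_[x,1])[:2]
def ray(c,uv):
    K=c["camera_matrix"]; d=cv2.undistortPoints(np.array([[uv]],float),K,np.array([float(c["k1"]),0,0,0,0]))[0,0]
    R=c["R"]; return -R.T@c["t"], R.T@np.r_[d,1]
def onz(c,uv,z):
    o,d=ray(c,uv); return o+d*(z-o[2])/d[2]
def tri(c1,u1,c2,u2):
    o1,d1=ray(c1,u1);o2,d2=ray(c2,u2)
    s=np.linalg.lstsq(np.c_[d1,-d2],o2-o1,rcond=None)[0]
    a=o1+d1*s[0];b=o2+d2*s[1]; return (a+b)/2,np.linalg.norm(a-b)
def crop(c,x0,y0,w,h,f,name):
    im=c["image"][y0:y0+h,x0:x0+w,::-1]; cv2.imwrite(name,cv2.resize(im,None,fx=f,fy=f,interpolation=cv2.INTER_CUBIC))
E
python3 - <<'E'
from h import *
s=load("scene0.npz");t=load("top0.npz")
print(proj(s,[.268,.592,.231]),proj(t,[.268,.592,.231]), proj(s,[0,0,0]))
crop(s,210,150,130,120,6,"pics/s_c.png"); crop(t,180,170,150,135,5,"pics/t_c.png")
E
```

```text
[156.37796485  18.63151297] [-69.42577224 377.09880632] [ 76.03397183 226.04831581]
```

View pics/s_c.png

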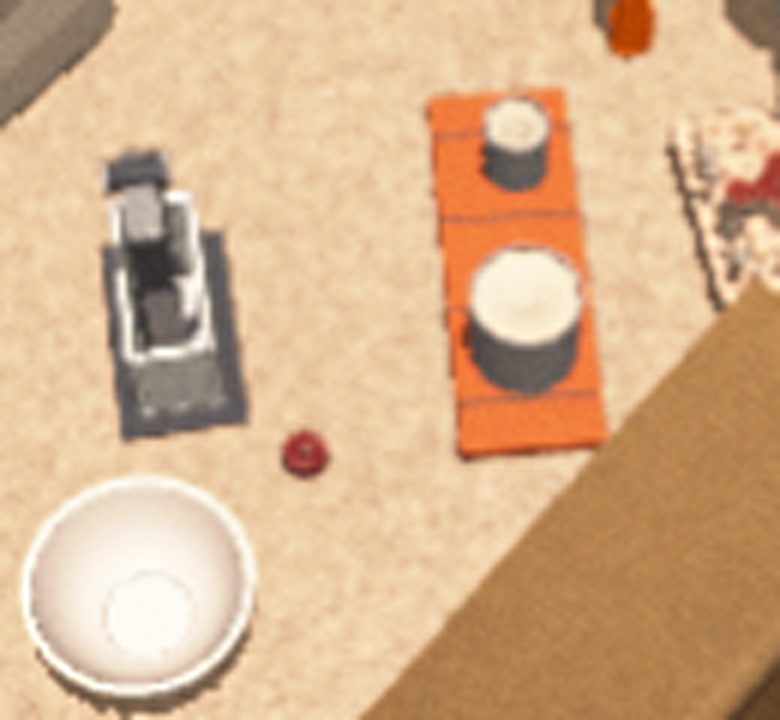

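View pics/t_c.png

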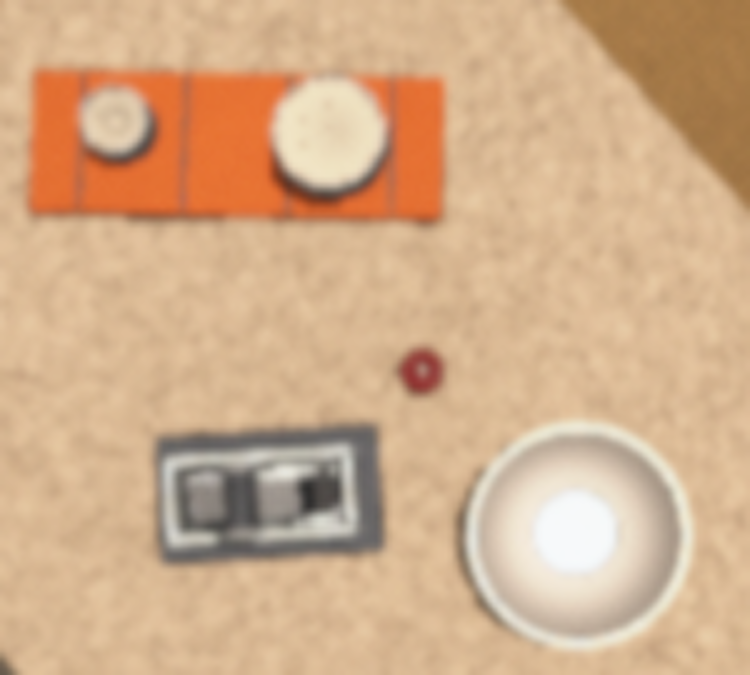

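The steel tongs stand in the grey stand (top px (233,269); scene (237,198)). The lookalike is orange (top px (160,160)), so it is not meant. On the slab the small ring is at top px (203,194) and the large one at (246,197).

```bash
cat > m.py <<'E'
from h import *
s=load("scene0.npz");t=load("top0.npz")
def comps(mask,amin=15):
    n,l,st,ce=cv2.connectedComponentsWithStats(mask.astype(np.uint8))
    return [(i,st[i],l==i) for i in range(1,n) if st[i][4]>amin]
for nm,c,box in(("top",t,(180,170,150,135)),("scene",s,(210,150,130,120))):
    x0,y0,w,h=box; im=c["image"].copy(); hsv=cv2.cvtColor(im,cv2.COLOR_RGB2HSV).astype(int)
    H,S,V=hsv[...,0],hsv[...,1],hsv[...,2]
    sel=np.zeros(H.shape,bool); sel[y0:y0+h,x0:x0+w]=1
    print(nm)
    for lab,m in (("orange",(H<12)&(S>170)&(V>150)),("dark grey",(S<85)&(V<140)),("bright",(S<70)&(V>175)),("red",((H>165)|(H<6))&(S>120)&(V<190))):
        for i,st,mm in comps(m&sel):
            p=np.argwhere(mm)[:,::-1].astype(np.float32)
            print(lab,st.tolist(),"cent",p.mean(0).round(2),"rect",[np.round(v,2) for v in cv2.minAreaRect(p)], "circ",[np.round(v,1) for v in cv2.minEnclosingCircle(p)])
E
python3 m.py
```

```text
top
orange [186, 185, 82, 29, 1380] cent [223.76 200.28] rect [array([226.7 , 198.71]), array([81.04, 27.32]), np.float64(0.99)] circ [array([226.8, 199.5]), np.float64(42.1)]
dark grey [212, 255, 45, 28, 633] cent [234.41 269.1 ] rect [array([233.47, 268.41]), array([25.19, 44.1 ]), np.float64(86.63)] circ [array([233.5, 268.5]), np.float64(24.0)]
bright [235, 185, 22, 22, 371] cent [245.34 195.97] rect [array([245.25, 196.25]), array([20.51, 21.21]), np.float64(45.0)] circ [array([245.4, 195.8]), np.float64(11.1)]
bright [197, 188, 12, 12, 119] cent [202.35 193.72] rect [array([202.5, 193.5]), array([11., 11.]), np.float64(90.0)] circ [array([202.2, 193.5]), np.float64(6.3)]
bright [273, 253, 46, 48, 1666] cent [295.14 276.67] rect [array([295.5, 276.5]), array([47., 45.]), np.float64(90.0)] circ [array([295.4, 276.6]), np.float64(23.6)]
bright [213, 259, 38, 20, 213] cent [233.07 267.49] rect [array([231.27, 268.58]), array([17.29, 37.45]), np.float64(86.19)] circ [array([231.3, 268.7]), np.float64(19.7)]
red [260, 240, 8, 8, 41] cent [263.83 243.9 ] rect [array([263.9, 243.8]), a
[... 2208 characters left out ...]
21.8)] circ [array([231.9, 248.8]), np.float64(21.9)]
bright [288, 238, 8, 8, 21] cent [290.81 241.24] rect [array([290.75, 240.75]), array([3.54, 8.49]), np.float64(45.0)] circ [array([292., 242.]), np.float64(4.2)]
bright [268, 252, 7, 8, 27] cent [270.81 256.26] rect [array([269.81, 255.96]), array([6.38, 6.38]), np.float64(56.31)] circ [array([270.3, 255.8]), np.float64(3.9)]
red [332, 176, 8, 8, 32] cent [336.31 180.38] rect [array([335.5, 179.5]), array([7., 7.]), np.float64(90.0)] circ [array([335.5, 179.5]), np.float64(4.9)]
red [257, 222, 7, 7, 38] cent [260.16 225.21] rect [array([260.25, 225.25]), array([6.36, 5.66]), np.float64(45.0)] circ [array([260.1, 225.2]), np.float64(3.4)]
```

Run:
```python
from h import *
s=load("scene0.npz");t=load("top0.npz")
for n,c in(("s",s),("t",t)): print(n,"cam",-c["R"].T@c["t"])
P=lambda v:np.round(v,4)
def rect(c,r,z):
    b=cv2.boxPoints(r); q=np.array([onz(c,p,z) for p in b]); 
    e=[q[1]-q[0],q[2]-q[1]]; L=[np.linalg.norm(v) for v in e]; l=e[int(np.argmax(L))]
    return P(q.mean(0)[:2]),P(L),np.round(np.degrees(np.arctan2(l[1],l[0])),2)
print("foot", [rect(t,((233.47,268.41),(26.19,45.1),86.63),z) for z in(0,.005)], rect(s,((237.98,202.87),(38.67,21.88),82.41),.003))
print("sleeve t",rect(t,((231.27,268.58),(18.29,38.45),86.19),.06)); print("sleeve s",rect(s,((236.22,195.48),(29.16,16.13),83.66),.06))
print("slab t",rect(t,((226.7,198.71),(82.04,28.32),.99),.012)); print("slab s",rect(s,((295.48,195.3),(60.6,24.78),84.29),.012))
print("small t",P(onz(t,(202.35,193.6),.052)),"s",P(onz(s,(295.5,170.5),.052)),P(tri(t,(202.35,193.6),s,(295.5,170.5))[0]))
print("large t",P(onz(t,(245.3,196),.064)),"s",P(onz(s,(297.4,199.3),.064)))
print("bowl t",P(onz(t,(295.4,276.5),.045)),"s",P(onz(s,(232.5,246.9),.045)))
print("wheel",P(onz(t,(263.9,243.9),.012)),P(onz(s,(260.1,225.2),.012)))
print("cast",P(onz(t,(375,242),.027)),P(onz(s,(271,319),.027)))
```

```text
s cam [ 0.5672898  -0.54115134  1.02208617]
t cam [ 0.5008597  -0.0792764   1.17091917]
foot [(array([0.4804, 0.0166]), array([0.1086, 0.0627]), np.float64(-86.56)), (array([0.4805, 0.0162]), array([0.1081, 0.0624]), np.float64(-86.56))] (array([0.4808, 0.0266]), array([0.0653, 0.1292]), np.float64(-86.75))
sleeve t (array([0.481 , 0.0167]), array([0.0877, 0.0415]), np.float64(-86.12))
sleeve s (array([0.4819, 0.018 ]), array([0.0456, 0.0938]), np.float64(-87.57))
slab t (array([0.6476, 0.0335]), array([0.0688, 0.1985]), np.float64(-90.93))
slab s (array([0.6498, 0.0315]), array([0.0754, 0.2033]), np.float64(-92.42))
small t [0.6543 0.0864 0.052 ] s [0.6558 0.0868 0.052 ] [0.655  0.0865 0.0522]
large t [ 0.6472 -0.0144  0.064 ] s [ 0.6491 -0.0151  0.064 ]
bowl t [ 0.4626 -0.1302  0.045 ] s [ 0.4638 -0.1293  0.045 ]
wheel [ 0.5388 -0.0566  0.012 ] [ 0.5402 -0.0578  0.012 ]
cast [ 0.5428 -0.3202  0.027 ] [ 0.5482 -0.3243  0.027 ]
```

Run:
```python
from h import *
s=load("scene0.npz");t=load("top0.npz")
a=np.radians(3.5);ex=np.array([np.cos(a),np.sin(a),0]);ey=np.array([-np.sin(a),np.cos(a),0]);o=np.array([.481,.0167,.005])
L=lambda x,y,z:o+ex*x+ey*y+np.array([0,0,z])
for n,p in dict(top=(0,0,.151),pin=(0,0,.142),gripL=(0,.025,.105),gripR=(0,-.025,.105),jawL=(0,.0355,.034),jawR=(0,-.0355,.034)).items(): print(n,proj(t,L(*p)).round(1),proj(s,L(*p)).round(1))
crop(t,205,248,60,40,13,"pics/t_c2.png");crop(s,218,165,45,60,10,"pics/s_c2.png")
```

```text
top [227.3 269.4] [231.6 177.2]
pin [227.7 269.3] [232. 179.]
gripL [217.8 269.7] [232.8 178.5]
gripR [240.7 268.3] [234.7 194.4]
jawL [216.8 269.3] [235.4 188.6]
jawR [247.3 267.5] [238.1 210.3]
```

View pics/t_c2.png

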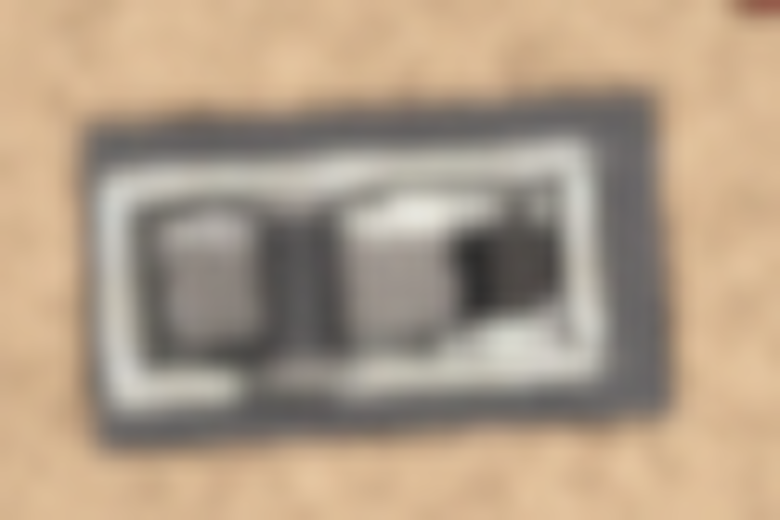

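View pics/s_c2.png

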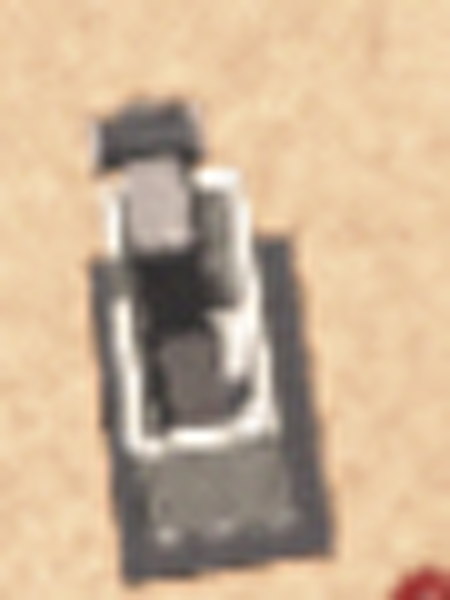

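```bash
python3 -m jog '[[[0,0,-40,0,0,0,1],[0,0,-40,0,0,0,1],[0,0,-40,0,0,0,1],[0,0,-40,0,0,0,1],[-36,-36,0,0,0,0,1],[-36,-36,0,0,0,0,1],[-36,-36,0,0,0,0,1],[-36,-36,0,0,0,0,1],[-36,-36,0,0,0,0,1],[-36,-36,0,0,0,0,1],[-36,-36,0,0,0,0,1],[-36,-36,0,0,0,0,1],[-36,-36,0,0,0,0,1],[-36,-36,0,0,0,0,1],[-36,-36,0,0,0,0,1],[-36,-36,0,0,0,0,1]]]'
cat > st.py <<'E'
from workcell import manip
import numpy as np,sys
s=manip.state();R=np.array(s["orientation"]);p=np.array(s["ee_pos"])
print("t",round(s["time_s"],2),"p",p.round(4),"yaw_y",np.degrees(np.arctan2(R[1,1],R[0,1])).round(2),"tilt",R[:2,2].round(4),"F",np.round(s["contact_force"],1),"g",round(s["grip_width"],3),"q6",s["q"][5].round(2))
if len(sys.argv)>3:
    print("tool delta mm",(R.T@(np.array(list(map(float,sys.argv[1:4])))-p)*1000).round(1))
E
python3 st.py .481 .0162 .091
```

```text
time_s: 2.1
ee_pos: [0.4836, 0.0189, 0.3912]
orientation: [[-0.911, 0.412, -0.0], [0.412, 0.911, 0.0], [0.0, 0.0, -1.0]]
contact_force: [0.7, 1.1, 0.3]
grip_width: 0.999
t 2.1 p [0.4836 0.0189 0.3912] yaw_y 65.65 tilt [-0.0001  0.0001] F [0.7 1.1 0.3] g 0.999 q6 -1.17
tool delta mm [  1.2  -3.6 300.2]
```

```bash
python3 -m jog '[[[0,0,0,0,0,-0.108,1],[0,0,20,0,0,-0.108,1],[0,0,40,0,0,-0.108,1],[0,0,40,0,0,-0.108,1],[0,0,20,0,0,0,1],[0,0,0,0,0,0,1]]]'; python3 st.py .481 .0162 .091
python3 - <<'E'
from h import *
for n in("scene","top"):
    c=viewer.capture(n); np.savez(f"{n}1.npz",**c)
    crop(c,*( (190,130,130,110,6) if n=="scene" else (180,215,120,90,6)),f"pics/{n}1.png")
E
```

```text
time_s: 2.85
ee_pos: [0.4824, 0.0206, 0.27]
orientation: [[-1.0, -0.007, -0.003], [-0.007, 1.0, 0.0], [0.003, 0.0, -1.0]]
contact_force: [-0.9, 0.2, 0.6]
grip_width: 1.001
t 2.85 p [0.4824 0.0206 0.27  ] yaw_y 90.4 tilt [-0.0032  0.0001] F [-0.9  0.2  0.6] g 1.001 q6 -1.6
tool delta mm [  0.8  -4.4 179. ]
```

View pics/scene1.png

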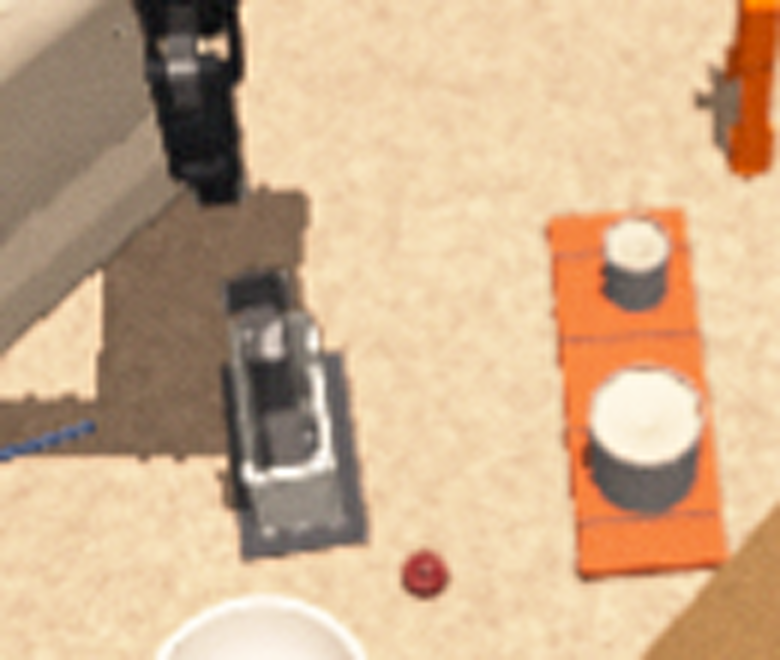

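View pics/top1.png

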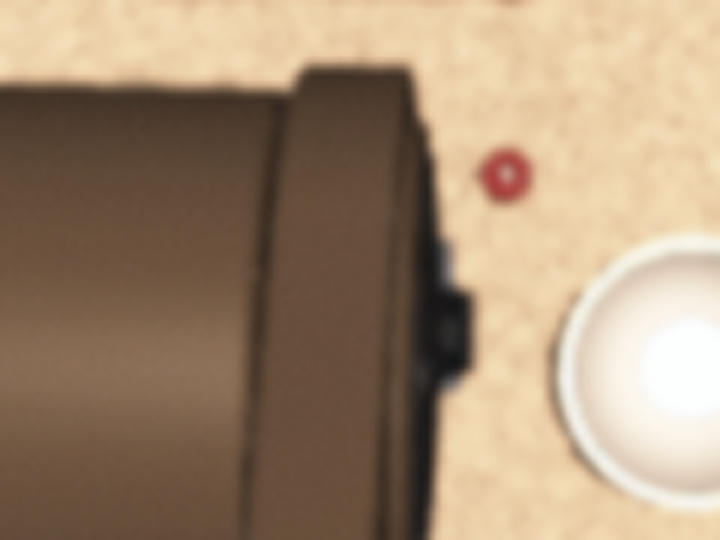

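The fingers (scene crop (200,170)) hang above the tongs, with nothing in the way. Descending straight.

```bash
python3 -m jog '[[[0.8,-4.4,30,0,0,0,1],[0,0,40,0,0,0,1],[0,0,30,0,0,0,1],[0,0,0,0,0,0,1],[0,0,0,0,0,0,1]]]'; python3 st.py .481 .0162 .091
```

```text
time_s: 3.58
ee_pos: [0.4837, 0.0162, 0.1728]
orientation: [[-1.0, -0.007, 0.002], [-0.007, 1.0, -0.0], [-0.002, -0.0, -1.0]]
contact_force: [-0.0, -0.3, 0.4]
grip_width: 1.006
t 3.58 p [0.4837 0.0162 0.1728] yaw_y 90.41 tilt [ 0.002  -0.0001] F [-0.  -0.3  0.4] g 1.006 q6 -1.61
tool delta mm [ 2.9  0.1 81.8]
```

```bash
python3 -m jog '[[[2.5,0,20,0,0,0,1],[0,0,25,0,0,0,1],[0,0,20,0,0,0,1],[0,0,15,0,0,0,1],[0,0,0,0,0,0,1],[0,0,0,0,0,0,1]]]'; python3 st.py .481 .0162 .091
python3 - <<'E'
from h import *
for n in("scene",):
    c=viewer.capture(n); np.savez(f"{n}2.npz",**c)
    crop(c,190,130,100,90,8,f"pics/{n}2.png")
E
```

```text
time_s: 4.32
ee_pos: [0.4808, 0.0161, 0.0921]
orientation: [[-1.0, -0.007, 0.001], [-0.007, 1.0, -0.0], [-0.001, -0.0, -1.0]]
contact_force: [-0.3, -0.4, -0.3]
grip_width: 1.0
t 4.33 p [0.4808 0.0161 0.0921] yaw_y 90.41 tilt [ 0.0012 -0.    ] F [-0.3 -0.4 -0.3] g 1.0 q6 -1.61
tool delta mm [-0.2  0.1  1.1]
```

View pics/scene2.png

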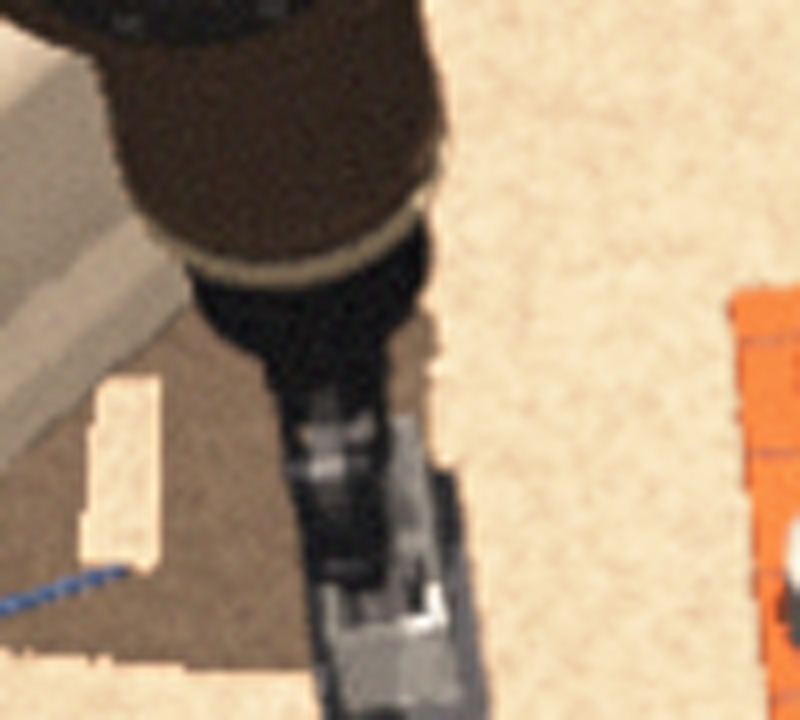

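```bash
python3 -m jog '[[[0,0,0,0,0,0,0.3],[0,0,0,0,0,0,0.2],[0,0,0,0,0,0,0.12],[0,0,0,0,0,0,0.12],[0,0,0,0,0,0,0.12],[0,0,0,0,0,0,0.12]]]' 40; python3 st.py .481 .0162 .091
```

```text
time_s: 5.12
ee_pos: [0.4807, 0.0162, 0.0918]
orientation: [[-1.0, -0.007, 0.001], [-0.007, 1.0, 0.0], [-0.001, -0.0, -1.0]]
contact_force: [-0.4, 1.8, 7.7]
grip_width: 0.561
t 5.12 p [0.4807 0.0162 0.0918] yaw_y 90.41 tilt [0.0012 0.    ] F [-0.4  1.8  7.7] g 0.561 q6 -1.61
tool delta mm [-0.3  0.   0.8]
```

```bash
python3 -m jog '[[[0,0,-5,0,0,0,0.12],[0,0,-15,0,0,0,0.12],[0,0,-25,0,0,0,0.12],[0,0,-30,0,0,0,0.12],[0,0,-25,0,0,0,0.12],[0,0,-5,0,0,0,0.12],[0,0,0,0,0,0,0.12],[0,0,0,0,0,0,0.12]]]'; python3 st.py
python3 - <<'E'
from h import *
for n in("scene","top"):
    c=viewer.capture(n); np.savez(f"{n}3.npz",**c)
    crop(c,*((190,110,100,90,8) if n=="scene" else (180,215,120,90,6)),f"pics/{n}3.png")
E
```

```text
time_s: 6.12
ee_pos: [0.4796, 0.0162, 0.1956]
orientation: [[-1.0, -0.007, -0.001], [-0.007, 1.0, 0.0], [0.001, 0.0, -1.0]]
contact_force: [0.2, 0.2, -1.8]
grip_width: 0.558
t 6.12 p [0.4796 0.0162 0.1956] yaw_y 90.41 tilt [-0.0013  0.    ] F [ 0.2  0.2 -1.8] g 0.558 q6 -1.61
```

View pics/scene3.png

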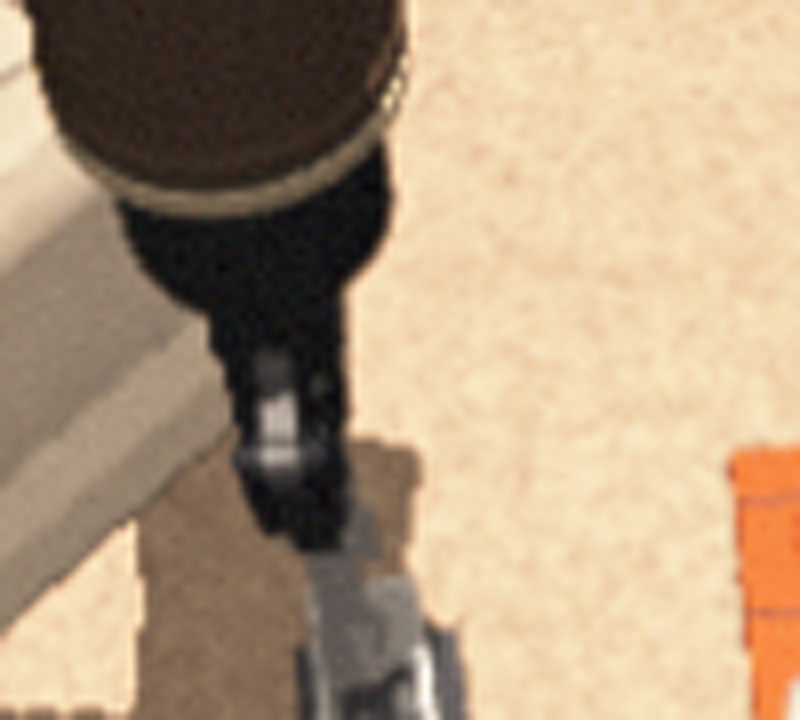

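View pics/top3.png

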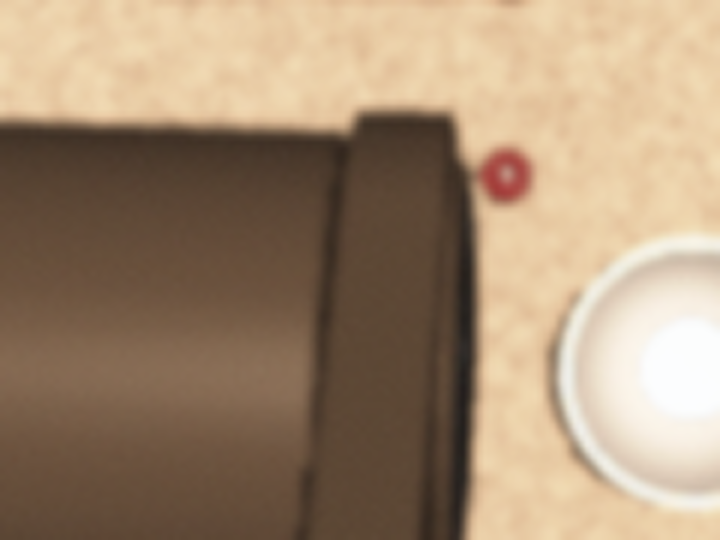

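```bash
python3 -m jog '[[[-20,8,0,0,0,0,0.12],[-35,14,0,0,0,0,0.12],[-35,14,0,0,0,0,0.12],[-35,14,0,0,0,0,0.12],[-30,11,0,0,0,0,0.12],[-15,6,0,0,0,0,0.12],[-6,2,0,0,0,0,0.12],[0,0,0,0,0,0,0.12],[0,0,0,0,0,0,0.12]]]'; python3 st.py .655 .0865 .103
python3 - <<'E'
from h import *
t=load("top0.npz");s=load("scene0.npz")
print(tri(t,(152,155),s,(317,121)), onz(t,(177,169),0), onz(s,(315,157),0.0))
for n in("scene","top"):
    c=viewer.capture(n); np.savez(f"{n}4.npz",**c)
    crop(c,*((245,100,100,110,6) if n=="scene" else (140,130,140,110,5)),f"pics/{n}4.png")
E
```

```text
time_s: 7.35
ee_pos: [0.6549, 0.0862, 0.1962]
orientation: [[-1.0, -0.007, -0.001], [-0.007, 1.0, -0.0], [0.001, -0.0, -1.0]]
contact_force: [0.2, 0.4, -1.0]
grip_width: 0.559
t 7.35 p [0.6549 0.0862 0.1962] yaw_y 90.4 tilt [-0.0007 -0.0001] F [ 0.2  0.4 -1. ] g 0.559 q6 -1.49
tool delta mm [-0.1  0.4 93.2]
(array([0.72533946, 0.18212019, 0.14943288]), np.float64(0.0013814649340691593)) [0.72231971 0.15753029 0.        ] [0.72656957 0.1637923  0.        ]
```

View pics/scene4.png

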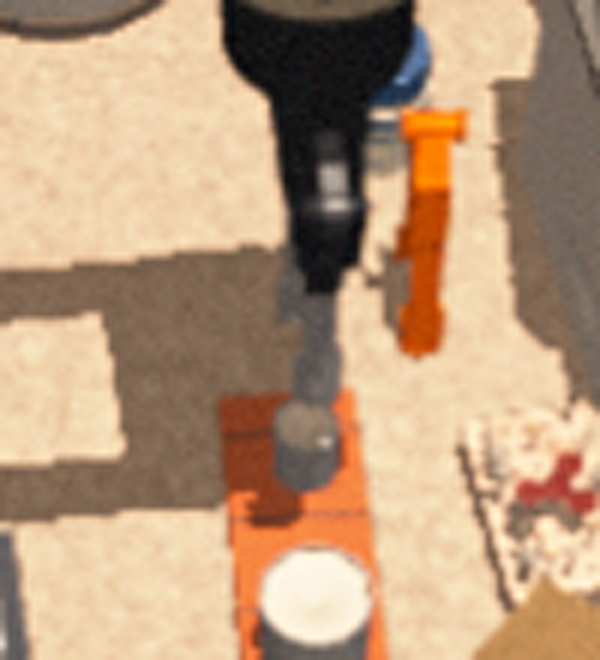

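View pics/top4.png

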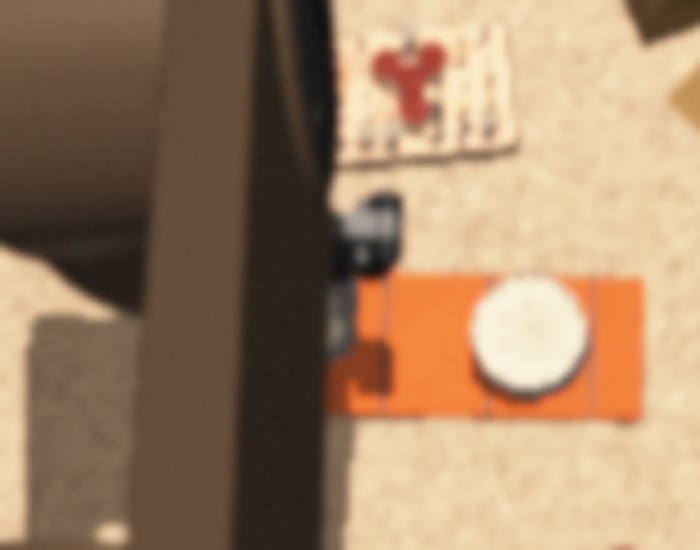

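Run:
```python
from h import *
c=load("scene4.npz"); t=load("top4.npz")
for dx in(-.005,0,.005): print([proj(c,[.655+dx,.0865-.031,z]).round(1) for z in(.109,.126,.143)])
for z in (.109,.126,.143): print(z,onz(c,(297.6,161.3),z).round(4))
crop(c,280,140,40,50,12,"pics/s4b.png")
print([proj(t,[.655,.0865-.033,z]).round(1) for z in(.109,.143)], proj(t,[.655,.0865-.038,.19]))
crop(t,195,165,40,40,12,"pics/t4b.png")
```

```text
[array([295.1, 168.8]), array([295.2, 165.3]), array([295.3, 161.7])]
[array([296.9, 168.6]), array([297. , 165.1]), array([297.1, 161.6])]
[array([298.7, 168.5]), array([298.8, 165. ]), array([299. , 161.4])]
0.109 [0.6598 0.0793 0.109 ]
0.126 [0.6581 0.0678 0.126 ]
0.143 [0.6564 0.0562 0.143 ]
[array([213.5, 189.8]), array([211.5, 187.5])] [211.05068969 184.12282945]
```

View pics/s4b.png

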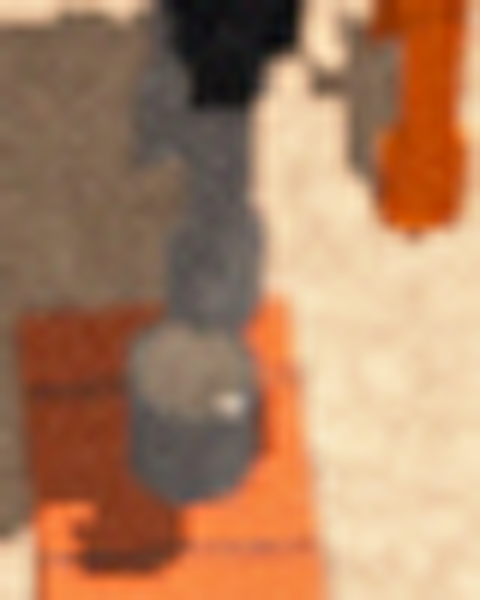

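View pics/t4b.png

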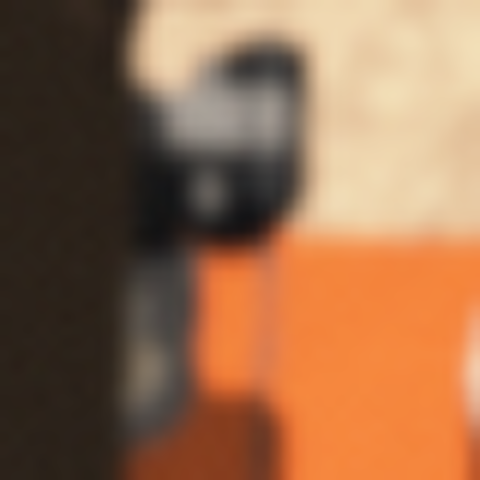

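Run:
```python
from h import *
c=load("scene4.npz")
print([proj(c,[.655,.0865+.031,z]).round(1) for z in(.109,.126,.143)],proj(c,[.655,.0865-.025,.18]).round(1),proj(c,[.655,.0865-.03,.15]).round(1),proj(c,[.655,.0865,.052]).round(1))
```

```text
[array([294.3, 150.3]), array([294.4, 146.6]), array([294.5, 142.9])] [297.1 151.5] [297.1 159.8] [295.2 170.6]
```

```bash
python3 -m jog '[[[0,0,15,0,0,0,0.12],[0,0,20,0,0,0,0.12],[0,0,15,0,0,0,0.12],[0,0,0,0,0,0,0.12],[0,0,0,0,0,0,0.12]]]'; python3 st.py .655 .0865 .103
python3 - <<'E'
from h import *
for n in("scene","top"):
    c=viewer.capture(n); np.savez(f"{n}5.npz",**c)
    crop(c,*((270,130,60,70,8) if n=="scene" else (190,160,60,50,10)),f"pics/{n}5.png")
E
```

```text
time_s: 8.07
ee_pos: [0.6559, 0.0864, 0.1466]
orientation: [[-1.0, -0.007, 0.0], [-0.007, 1.0, 0.0], [-0.0, 0.0, -1.0]]
contact_force: [-0.4, -0.1, -1.0]
grip_width: 0.561
t 8.07 p [0.6559 0.0864 0.1466] yaw_y 90.41 tilt [0.0004 0.0001] F [-0.4 -0.1 -1. ] g 0.561 q6 -1.49
tool delta mm [ 1.   0.1 43.6]
```

View pics/scene5.png

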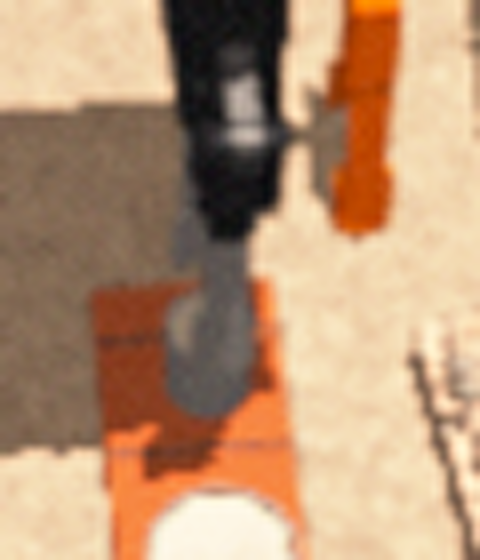

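View pics/top5.png

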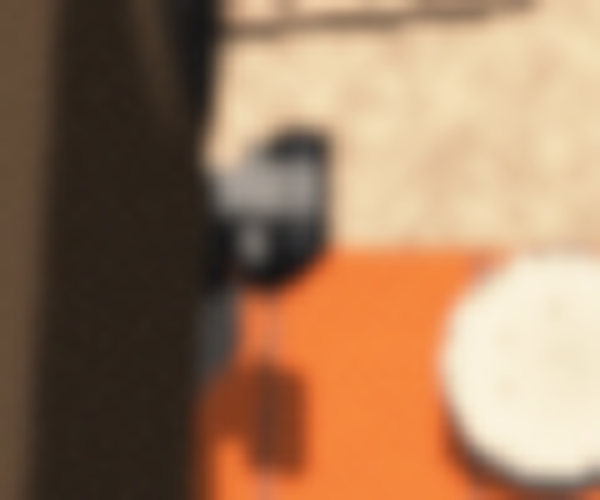

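```bash
python3 -m jog '[[[1.5,0,12,0,0,0,0.12],[0,0,15,0,0,0,0.12],[0,0,11,0,0,0,0.12],[0,0,5,0,0,0,0.12],[0,0,0,0,0,0,0.12],[0,0,0,0,0,0,0.12]]]'; python3 st.py .655 .0865 .103
python3 - <<'E'
from h import *
for n in("scene","top"):
    c=viewer.capture(n); np.savez(f"{n}6.npz",**c)
    crop(c,*((270,130,60,70,8) if n=="scene" else (190,160,60,50,10)),f"pics/{n}6.png")
E
```

```text
time_s: 8.93
ee_pos: [0.6545, 0.0865, 0.1036]
orientation: [[-1.0, -0.007, 0.001], [-0.007, 1.0, 0.0], [-0.001, 0.0, -1.0]]
contact_force: [-0.6, -0.2, -1.0]
grip_width: 0.561
t 8.93 p [0.6545 0.0865 0.1036] yaw_y 90.41 tilt [0.0006 0.0001] F [-0.6 -0.2 -1. ] g 0.561 q6 -1.49
tool delta mm [-0.5  0.   0.6]
```

View pics/scene6.png

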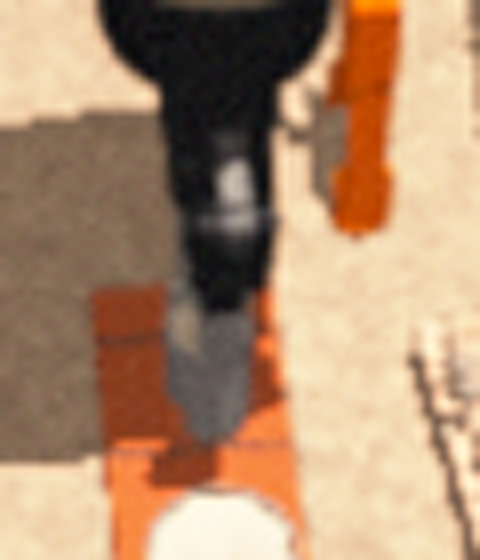

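View pics/top6.png

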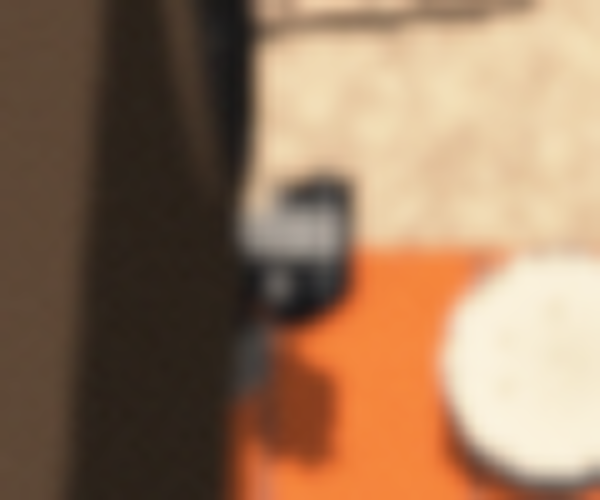

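```bash
python3 -m jog '[[[0,0,0,0,0,0,0.08],[0,0,0,0,0,0,0.04],[0,0,0,0,0,0,0.0],[0,0,0,0,0,0,-0.05],[0,0,0,0,0,0,-0.1],[0,0,0,0,0,0,-0.1]]]' 40; python3 st.py .655 .0865 .103
```

```text
time_s: 9.78
ee_pos: [0.6544, 0.0864, 0.1035]
orientation: [[-1.0, -0.007, 0.001], [-0.007, 1.0, -0.0], [-0.001, -0.0, -1.0]]
contact_force: [-0.5, 0.0, 4.0]
grip_width: 0.494
t 9.78 p [0.6544 0.0864 0.1035] yaw_y 90.41 tilt [ 0.0005 -0.    ] F [-0.5  0.   4. ] g 0.494 q6 -1.49
tool delta mm [-0.6  0.1  0.5]
```

```bash
python3 -m jog '[[[0,0,-3,0,0,0,-0.1],[0,0,-7,0,0,0,-0.1],[0,0,-12,0,0,0,-0.1],[0,0,-15,0,0,0,-0.1],[0,0,-15,0,0,0,-0.1],[0,0,-8,0,0,0,-0.1],[0,0,0,0,0,0,-0.1],[0,0,0,0,0,0,-0.1]]]'; python3 st.py
python3 - <<'E'
from h import *
for n in("scene","top"):
    c=viewer.capture(n); np.savez(f"{n}7.npz",**c)
    crop(c,*((250,110,90,90,7) if n=="scene" else (180,150,80,60,9)),f"pics/{n}7.png")
E
```

```text
time_s: 10.78
ee_pos: [0.6539, 0.0864, 0.1629]
orientation: [[-1.0, -0.007, -0.001], [-0.007, 1.0, -0.0], [0.001, -0.0, -1.0]]
contact_force: [0.0, 1.0, -2.4]
grip_width: 0.5
t 10.78 p [0.6539 0.0864 0.1629] yaw_y 90.41 tilt [-0.0006 -0.0001] F [ 0.   1.  -2.4] g 0.5 q6 -1.49
```

View pics/scene7.png

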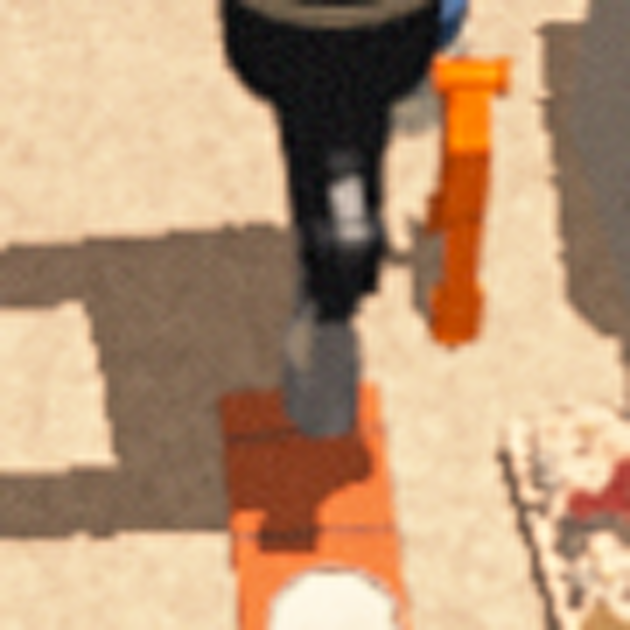

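View pics/top7.png

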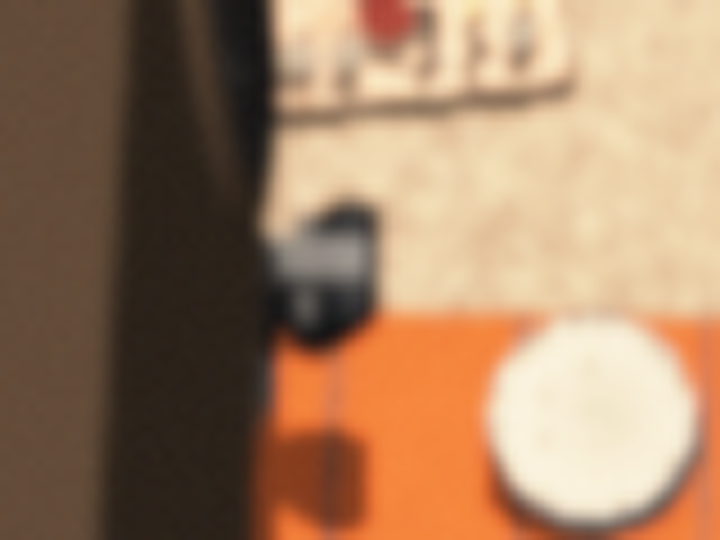

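```bash
python3 -m jog '[[[0,0,-10,0,0,0,-0.1],[0,0,-18,0,0,0,-0.1],[0,0,-17,0,0,0,-0.1],[5,-5,-8,0,0,0,-0.1],[12,-13,-2,0,0,0,-0.1],[18,-20,0,0,0,0,-0.1],[21,-24,0,0,0,0,-0.1],[21,-24,0,0,0,0,-0.1],[21,-24,0,0,0,0,-0.1],[21,-24,0,0,0,0,-0.1],[21,-24,0,0,0,0,-0.1],[20,-22,0,0,0,0,-0.1],[16,-17,0,0,0,0,-0.1],[10,-11,0,0,0,0,-0.1],[5,-6,0,0,0,0,-0.1],[1,-1,0,0,0,0,-0.1],[0,0,0,0,0,0,-0.1],[0,0,0,0,0,0,-0.1]]]'; python3 st.py .463 -.130 .2
python3 - <<'E'
from h import *
for n in("scene","top"):
    c=viewer.capture(n); np.savez(f"{n}8.npz",**c)
    crop(c,*((180,160,150,130,5) if n=="scene" else (180,170,200,140,4)),f"pics/{n}8.png")
E
```

```text
time_s: 13.12
ee_pos: [0.464, -0.1296, 0.2183]
orientation: [[-1.0, -0.008, 0.0], [-0.008, 1.0, 0.0], [-0.0, 0.0, -1.0]]
contact_force: [-0.5, 0.1, -1.5]
grip_width: 0.493
t 13.12 p [ 0.464  -0.1296  0.2183] yaw_y 90.45 tilt [0. 0.] F [-0.5  0.1 -1.5] g 0.493 q6 -1.91
tool delta mm [ 1.  -0.4 18.3]
```

View pics/scene8.png

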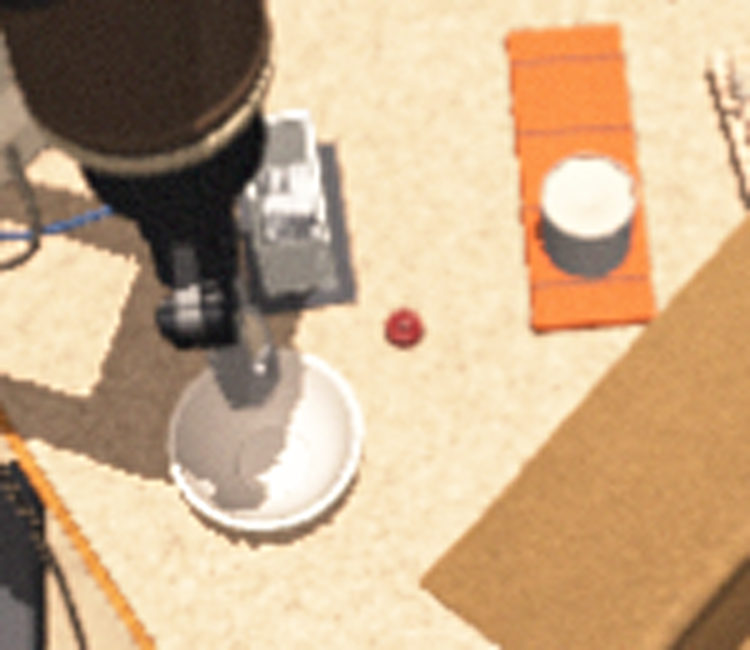

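View pics/top8.png

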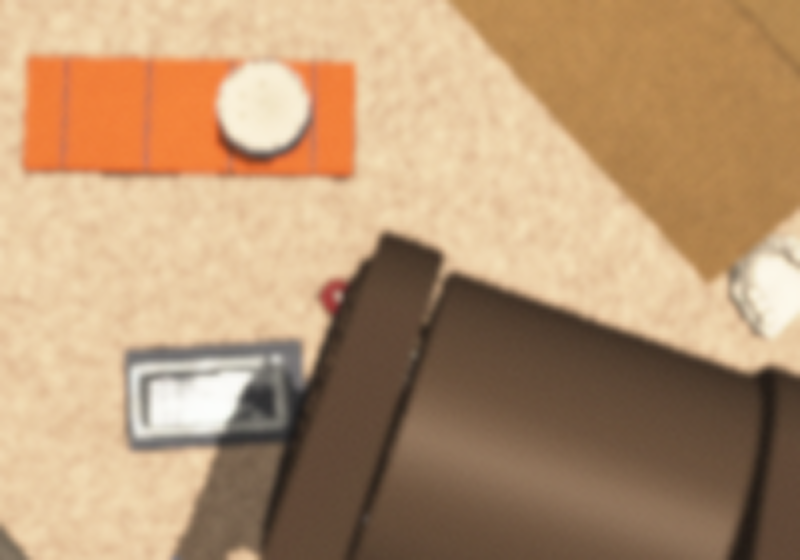

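```bash
python3 -m jog '[[[0,0,0,0,0,0,-0.1],[0,0,0,0,0,0,-0.1],[0,0,0,0,0,0,-0.1],[0,0,0,0,0,0,-0.1]]]' >/dev/null; python3 st.py
python3 - <<'E'
from h import *
c=viewer.capture("scene"); t=viewer.capture("top")
crop(c,205,215,60,55,13,"pics/s9.png")
print("ring bottom predicted",proj(c,[.464,-.1296,.127]).round(1),"near jaw bottom",proj(c,[.464,-.1296-.022,.127]).round(1))
t0=load("top0.npz")
for n,im in(("0",t0["image"]),("9",t["image"])):
    h=cv2.cvtColor(im,cv2.COLOR_RGB2HSV).astype(int); m=np.zeros(h.shape[:2],bool)
    m[183:210,232:260]=1; m&=(h[...,1]<70)&(h[...,2]>175); p=np.argwhere(m)[:,::-1]; print("large ring px",n,p.mean(0).round(2))
E
```

```text
t 13.72 p [ 0.4637 -0.13    0.2183] yaw_y 90.41 tilt [-0.  0.] F [ 0.1 -0.3 -2. ] g 0.504 q6 -1.91
ring bottom predicted [228.5 234.3] near jaw bottom [228.8 242.6]
large ring px 0 [245.34 195.97]
large ring px 9 [245.37 196.06]
```

View pics/s9.png

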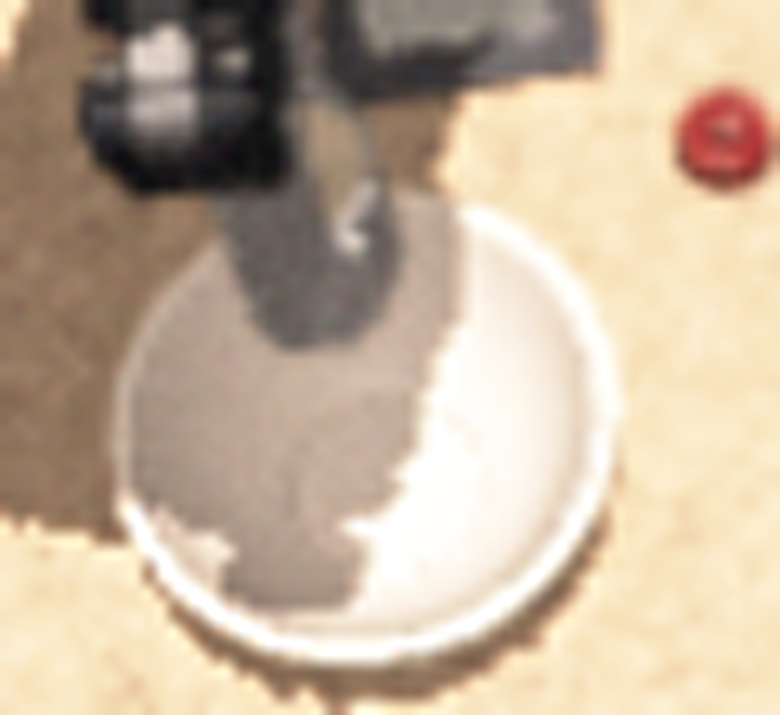

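The small ring is in the jaws (crop (360,220)) and the jaw's lower end is at scene px (229,241), against (229,243) predicted. The large ring and wheel have not moved.

```bash
python3 -c "
from workcell import manip
print(manip.sign_off())"
```

```text
the job is handed in; nothing more can be done
None
```

The job was handed in at 13.8 s with the small ring still held in the squeezed tongs over the middle of the white bowl. I took the steel tongs straight up out of the stand, lowered the open jaws over the small ring, closed them at a 40 N grip setting, lifted the ring and carried it across.

Last checks:
- **Position:** the tool was within about 1 mm of the measured bowl centre. The ring's underside was at about 127 mm, worked out from the tool height, so about 80 mm above the rim.
- **Hold:** the opening was about 42–43 mm, which matches jaws closed on the small ring. The downward load of about 2 N matches tongs plus ring, and the picture showed the ring in the jaws, about 2 px from where I predicted.
- **Other things:** the large ring's image position was unchanged to 0.1 px. The wheel and the cast showed no movement in the pictures by eye; I did not measure them again.

No check failed. Three readings were less exact:
- The tongs sat about 1–2 mm off the tool centre.
- There was a small upward force of about 4 N while closing on the slab.
- The opening reading moved between 0.493 and 0.504 while holding.

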